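# Snap a model-car wheel on to a spindle and prove it with a 12 N pull

## Robot

A 6-joint arm with a two-finger parallel gripper is mounted at the origin on the work surface. World frame = base frame: x ahead of the robot, y to its left, z up, the work surface at z = 0. Lengths are in mm, angles in rad, forces in N, time in s.
With the tool pointing down it reaches from about 300 to 775 mm from the base axis. Payload 14.6 kg.
Tool frame: the origin (TCP) lies at the very end of the fingers, on their centre line; the grasp point (between the pads) lies 19 mm behind it; z points along the fingers, y is the direction in which the jaws open and shut (so a half turn about z gives the same grasp; the last joint's range is limited). The gripper opens to 94 mm and grips with 3 to 60 N. Pads are 16 mm wide; open, the fingers measure 119 mm over their backs; the gripper's body (75 mm by 177 mm) begins 78 mm behind the grasp point.
Start: joints at [-0.067, 0.3, 1.521, -0, 1.321, -0.067], TCP at [549.99, -0.002, 205.446] pointing down, gripper open.
Joint ranges: [-3.03, 3.03], [-0.79, 2.21], [0.23, 2.52], [-1.04, 4.18], [0, 3.07], [-2.55, 2.55]. Speed limits (rad/s): [2.22, 2.22, 2.57, 3.14, 3.14, 3.14].

## Interface

Orientations are given as [roll, pitch, yaw] about the fixed x, y, z axes, in that order (R = Rz(yaw) Ry(pitch) Rx(roll)).
In Python, from cell import manip gives the robot as it stands.
- The arm moves only by the shell command python3 -m inch 'ROWS' [FORCE]. ROWS is a JSON object of lists of equal length, an entry for each row: "grip": the opening, from -1 (shut) to 1 (fully open), so that 0 is half open; "travel": the shift along the world's x, y, z in cm, a list of three; "turn": the turn, a rotation vector about the world's x, y, z in degrees, a list of three. A call has 1 to 10 rows; each row is the pose to reach, as a shift and turn from the pose measured when the call began; what a row does not reach only later rows make up. A row lasts 1/8 s, in which the tool goes at most 62.5 mm and 10.7 degrees, less where a joint would pass 70% of its speed; a pose out of reach is approached as far as the arm can. A call with a gripper value outside its range is refused whole. The fingers move at their own pace and stop on an object; FORCE is the grip in N (left out, the last holds). Time passes only in rows, so rows that repeat a pose let the fingers close. It gives the time, the measured TCP pose, the force and the opening at its end, in the units of the state.
- manip.read_state(): the state, without advancing time (a new reading comes with each control period).
- manip.camera(name): name is "scene" or "side" or "wrist"; returns (picture, depth): 400x640x3 uint8, red, green, blue; 400x640 float32, mm along the optical axis (not along the pixel's ray), 0 where there is no reading.
- manip.calibration(name): a dict with "fx", "fy", "cx", "cy" (pixels), "world_from_camera" (4x4, takes a point from camera to world coordinates). Camera axes: x right, y up, looking along -z (the intrinsics and any distortion apply to the point x, -y, -z); pixel columns grow to the right and rows downward; lengths in mm; the calibration is good to about 2 mm. The wrist camera is an equidistant fisheye: a pixel r from the principal point sees the ray r / f radians off the axis. A picture is of the moment at which its call begins: read the wrist's pose just before it. calibration takes no time and is no camera call; for the wrist camera it gives the pose at the moment of the call.
- manip.sign_off(): hands the job in, once; it reports no verdict.
Trained networks look in the newest picture that a camera, given by its name, has taken for a name from the list of things; names that differ only in an ending like _2 or _b are one class to them, and where a whole thing is asked for, a point or a joint stands for the part that bears it (a point fixed in the world has none). Each returns a list of dicts, best first, with "p" (0 to 1); they miss things now and then, are a little off and sometimes report something else, mostly with a low value. They report only what shows in the picture. A call takes as long as a camera call. They do not tell look-alikes from the thing itself.
- manip.look_for(camera, label): "bbox" ([left, top, right, bottom] in pixels, round what is visible of it).
The state is a dict: "clock": time; "joints": joint angles; "qd": joint speeds; "effort": joint torques, N m; "eef_pos": TCP position; "eef_rot": TCP orientation; "wrist_force": force on the tool from outside, world axes, zero at the start; "moment": the same for the moment, N m; "finger_gap": finger opening in mm.
Only numpy, scipy, OpenCV 4.12 (cv2) and the standard library are available. Lean on these libraries where they do the work, as an engineer would, in place of code of your own. Each camera call takes 0.05 s, during which the arm holds its last target.

## Task

Take the smaller of the two wheels lying on the bench and press it straight down on to the upright spindle of the test stand until it snaps fully home; the stand must not be pressed harder than about 20 N. Then, without letting it slip off, pull the wheel straight up with 12 N (never more than 16 N) for a good second and a half to prove that the snap holds, ease off and let go, leaving the wheel home on the spindle and the other things on the bench where they are.

Things in the scene. Friction and masses are not known exactly. Their poses are not given: they have to be found in the camera images.
- wheel_center (a point): the smaller wheel, loose, about 120 g, lying flat, right way up for fitting: black tyre 62 mm across, 30 mm high, white spokes and hub. Point: its centre, 15 mm above its underside; z along the axis. Hub hole from below: 28 mm across for 8 mm, then a lip 18.4 mm across and 6 mm thick, then 28 mm across to the open top. Any yaw fits
- spindle_seat (a point): centre of the top of the spindle's round seat (flange 36 mm across, 95 mm above the bench); z up along the spindle. With the wheel home its underside lies on this seat: wheel centre 15 mm above it, with 1 to 6 mm of free up-and-down play, differing from start to start and not seen. The spindle is sprung, so the seat sinks or rises under load
- spindle_tip (a point): top of the shaft that stands 35 mm up from the seat on the same axis: 16 mm across, its last 6 mm taper to 6 mm across. Three sprung pawls stand 4 mm out of it, noses 16 to 21 mm above the seat. The wheel's lip meets them when the wheel is still 13 to 18 mm from home; a push of 5 to 12 N takes it over and home. They then hold it against well over 20 N
- stand: the test stand, fixed to the bench; origin under its middle, on the spindle's axis. Foot plate 110 (x) by 90 by 18 mm; on it a housing 42 mm across up to 48 mm above the bench; from there the spindle's neck, 20 mm across, goes up to the seat. A white scale plate 18 mm wide stands 40 mm from the axis on its +x side, up to 70 mm above the bench
- spindle (a joint): height of the sprung spindle in the test stand, m: 0 at rest, positive when pulled up, negative when pressed down, +-5 mm at most; spring 8 N per mm both ways (12 N of pull on it: +0.0015), so the seat sinks or rises under load. The seat point moves with it
- big_wheel_center (a point): bystander: the larger wheel, loose, lying flat, 90 mm across and 40 mm high; the point is its centre. Leave alone
- can: bystander: loose upright spray can 52 mm across, 160 mm high; origin at the centre of its underside. Leave alone
- driver_grip (a point): bystander: loose screwdriver lying on the bench, about 0.2 m long; the point is in the middle of its handle. Leave alone
- pack: bystander: loose black battery pack lying flat, 46 by 138 by 25 mm; origin at the centre of its underside. Leave alone
Things that resemble listed ones, but are neither listed nor needed, are in the scene too. Leave any green or pink look-alike of the stand alone. Leave any red look-alike of the part that bears wheel_center alone.

How it is judged:
By the outcome, as a careful person would: the job done as asked, in the order asked, and still so for the second after the job is handed in, with the robot touching nothing.
It also fails if it takes over 58 s, if anything falls off the work surface, if the arm or the gripper's body presses on something with over 40 N, if the wrist force passes 120 N, or if a joint passes its speed limit or range.

## Working session

There is one attempt and no reset: what is moved stays moved. The work goes in short steps, Python scripts to look and compute and a shell command to move; the robot and the scene stay as the last step left them, time stands still between calls to the robot, and variables do not carry over. Pictures are saved under pics/ and viewed, and the job is handed in when it is done.

```bash
mkdir -p pics; ls
python3 - <<'E'
from cell import manip
import cv2
print(manip.read_state())
for n in ["scene","side","wrist"]:
    p,d=manip.camera(n)
    cv2.imwrite(f"pics/{n}0.png",p[:,:,::-1])
    c=manip.calibration(n);print(n,c)
    for l in ["wheel_center","stand","big_wheel_center","spindle_tip"]:
        try: print(l,[(r['bbox'],round(r['p'],2)) for r in manip.look_for(n,l)])
        except Exception as e: print(e)
E
```

```text
pics
{'clock': 0.0, 'joints': array([-6.66002970e-02,  3.00500793e-01,  1.52159758e+00, -1.69867411e-05,
        1.32070026e+00, -6.65906476e-02]), 'qd': array([-0.00124265,  0.0003656 ,  0.0007142 , -0.00091875,  0.0016835 ,
       -0.00149758]), 'effort': array([-1.53750298e-03, -5.31805658e+01, -3.52735734e+01,  7.07558286e-02,
        2.43994006e-02, -4.79655944e-05]), 'eef_pos': array([5.49729038e+02, 1.05120533e-02, 2.04863066e+02]), 'eef_rot': array([-3.14038825e+00, -6.38308412e-05,  1.57079085e+00]), 'wrist_force': array([-0.30235345, -0.30642403, -0.7054572 ]), 'moment': array([-0.00617475, -0.01174132,  0.02181265]), 'finger_gap': 94.04057513789644}
scene {'fx': 389.39100912791287, 'fy': 389.39100912791287, 'cx': 319.15157617915804, 'cy': 197.23494351596227, 'world_from_camera': array([[-4.62158280e-01, -5.53531605e-01,  6.92829335e-01,
         1.37878818e+03],
       [ 8.86795470e-01, -2.86822158e-01,  3.62390457e-01,
         4.01821516e+02],
       [-1.87576637e-03,  7.81879666e-01,  6.23426555e-01,
         8.40138522e+02],
       [ 0.00000000e+00,  0.00000000e+00,  0
[... 1506 characters left out ...]
a': array([[ 9.99998083e-01, -1.86086523e-03,  6.08591779e-04,
         5.50831427e+02],
       [ 1.61260755e-03,  9.59130167e-01,  2.82960637e-01,
         8.38221334e+01],
       [-1.11027034e-03, -2.82959113e-01,  9.59131330e-01,
         3.84944949e+02],
       [ 0.00000000e+00,  0.00000000e+00,  0.00000000e+00,
         1.00000000e+00]])}
wheel_center [([352.3, 85.8, 403.7, 135.8], 0.86), ([248.4, 92.4, 300.9, 143.8], 0.75)]
stand [([145.5, 271.4, 191.3, 305.4], 0.85), ([240.8, 231.0, 328.8, 317.5], 0.69), ([240.6, 345.8, 317.2, 386.0], 0.64)]
big_wheel_center []
spindle_tip [([258.3, 360.6, 299.2, 391.8], 0.6), ([259.3, 277.8, 315.3, 321.0], 0.58), ([441.6, 243.3, 478.0, 306.3], 0.55)]
```

View pics/scene0.png

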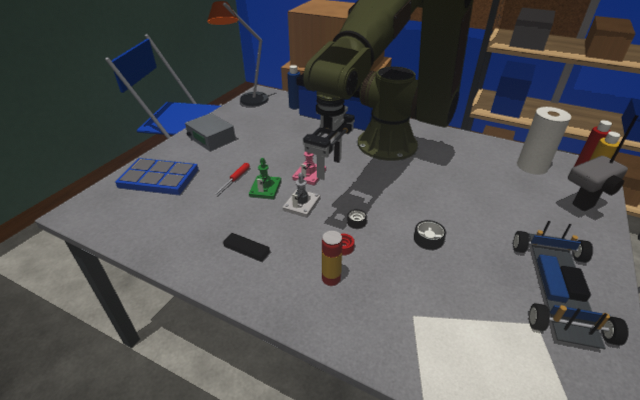

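View pics/side0.png

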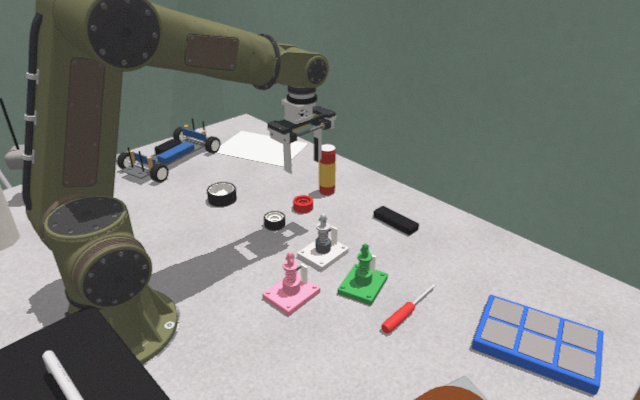

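View pics/wrist0.png

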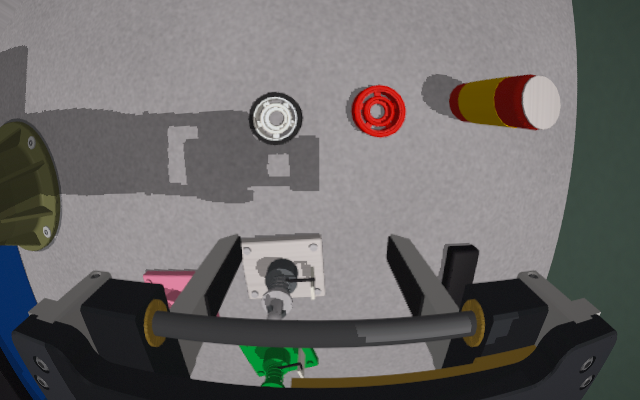

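The wrist picture shows the black wheel at about (275,118), with the red look-alike at (378,110). The white stand is at (283,266), with its spindle leaning toward (278,300) by perspective. Next I'll measure both from the depth clouds.

```bash
cat > h.py <<'E'
from cell import manip
import numpy as np, cv2
def cloud(n):
    c=manip.calibration(n); p,d=manip.camera(n)
    v,u=np.mgrid[0:400,0:640].astype(float)
    x=(u-c['cx'])/c['fx']; y=(v-c['cy'])/c['fy']
    if n=='wrist':
        r=np.hypot(x,y); s=np.where(r>1e-9,np.tan(np.minimum(r,1.5))/np.maximum(r,1e-9),1); x=x*s;y=y*s
    P=np.stack([x*d,-y*d,-d,np.ones_like(d)],-1)@c['world_from_camera'].T
    P=P[...,:3]; P[d==0]=np.nan
    return p,P
def circ(xy):
    A=np.c_[2*xy,np.ones(len(xy))]; s=np.linalg.lstsq(A,(xy**2).sum(1),rcond=None)[0]
    return s[0],s[1],np.sqrt(s[2]+s[0]**2+s[1]**2)
E
python3 - <<'E'
from h import *
C={n:cloud(n) for n in ["scene","side","wrist"]}
p,P=C['wrist']
print('wheel px',P[98,275],P[118,300],'foot',P[240,250],P[238,315],P[295,250])
W=P[118,275,:2]
for n,(p,P) in C.items():
    z=P[...,2]
    flat=P.reshape(-1,3); col=p.reshape(-1,3)
    m=(np.hypot(flat[:,0]-W[0],flat[:,1]-W[1])<50)
    q=flat[m&(flat[:,2]>22)&(flat[:,2]<36)];
    print(n,'wheel n',len(q),np.percentile(q,[2,50,98],axis=0).round(1).tolist() if len(q) else '', 'bench', np.nanmedian(flat[m&(flat[:,2]<8)][:,2]))
    # dark
    qd=flat[m&(flat[:,2]>26)&(flat[:,2]<36)]
    if len(qd)>10: 
        (cx,cy),r=cv2.minEnclosingCircle(qd[:,:2].astype(np.float32));print(' enc',cx,cy,r)
    S=np.array([P0 for P0 in [C['wrist'][1][266,283]]])[0]
    ms=(np.abs(flat[:,0]-S[0])<70)&(np.abs(flat[:,1]-S[1])<70)
    for lo,hi in [(14,22),(48,60),(85,92),(92,99),(99,110),(110,122),(122,135)]:
        q=flat[ms&(flat[:,2]>lo)&(flat[:,2]<hi)&(np.hypot(flat[:,0]-S[0],flat[:,1]-S[1])<(70))]
        if len(q)>3: print(' stand',lo,hi,len(q),np.percentile(q,[3,50,97],axis=0).round(1).tolist())
E
```

```text
wheel px [505.83302852 103.05506768  25.74973897] [534.69331117  79.37431661  30.24625645] foot [465.64141446 -77.98436877  11.34158193] [552.06950265 -72.01922436  16.47146892] [ 460.03234985 -160.73947989   18.73183253]
scene wheel n 174 [[477.8, 52.2, 22.5], [509.5, 79.7, 27.9], [536.6, 109.6, 33.1]] bench 1.0613599503786872
 enc 507.2507629394531 78.85405731201172 32.78436279296875
 stand 14 22 332 [[458.0, -158.3, 14.9], [529.0, -100.6, 18.5], [562.8, -74.7, 21.5]]
 stand 48 60 61 [[495.0, -135.4, 48.1], [520.2, -112.8, 51.7], [551.1, -104.7, 59.4]]
 stand 85 92 7 [[503.4, -123.9, 87.8], [513.3, -106.7, 90.9], [524.6, -104.6, 91.8]]
 stand 92 99 48 [[493.0, -135.1, 92.7], [515.0, -115.0, 95.5], [524.8, -104.2, 98.2]]
 stand 99 110 13 [[506.3, -122.4, 101.0], [514.2, -115.4, 105.1], [516.3, -111.6, 108.5]]
 stand 110 122 18 [[503.5, -125.3, 111.9], [513.6, -114.9, 116.9], [520.3, -110.7, 120.8]]
 stand 122 135 14 [[506.1, -122.9, 123.3], [512.3, -118.1, 126.5], [517.4, -113.1, 131.4]]
side wheel n 175 [[475.3, 45.5, 22.1], [505.2, 74.3, 27.1], [532.6, 103.7, 31.7]] bench -0.48634
[... 770 characters left out ...]
ch 0.3469015003424545
 enc 505.3647155761719 79.43092346191406 31.105226516723633
 stand 14 22 3154 [[457.5, -155.0, 16.3], [515.8, -102.5, 18.4], [560.1, -74.8, 20.3]]
 stand 48 60 358 [[490.9, -128.3, 48.1], [517.2, -109.5, 49.4], [549.7, -101.9, 59.7]]
 stand 85 92 33 [[493.2, -113.7, 89.9], [509.5, -104.9, 91.2], [525.1, -102.6, 92.0]]
 stand 92 99 415 [[492.6, -128.4, 93.4], [510.9, -113.1, 95.4], [525.0, -103.0, 97.0]]
 stand 99 110 76 [[502.2, -119.0, 99.4], [511.2, -113.4, 104.2], [516.7, -111.8, 109.7]]
 stand 110 122 146 [[501.0, -122.3, 111.5], [510.8, -113.4, 116.6], [519.7, -109.6, 121.1]]
 stand 122 135 87 [[501.7, -118.6, 122.5], [509.5, -114.7, 125.4], [515.6, -112.0, 128.6]]
```

```bash
python3 -m inch '{"grip":[0.66,0.66,0.66,0.66],"travel":[[-2,4,-2],[-4.4,7.9,-6],[-4.4,7.9,-10],[-4.4,7.9,-10]],"turn":[[0,0,0],[0,0,0],[0,0,0],[0,0,0]]}' 40
python3 - <<'E'
from h import *
print(manip.read_state()['eef_pos'],manip.read_state()['eef_rot'],manip.read_state()['finger_gap'])
p,P=cloud('wrist'); cv2.imwrite('pics/w1.png',p[:,:,::-1])
f=P.reshape(-1,3)
m=(np.hypot(f[:,0]-505,f[:,1]-79)<48)&(f[:,2]>26)&(f[:,2]<34)
(cx,cy),r=cv2.minEnclosingCircle(f[m][:,:2].astype(np.float32));print(m.sum(),cx,cy,r,np.percentile(f[m],[1,99],axis=0))
E
```

```text
clock: 1.4
eef_pos: [504.7, 79.1, 103.7]
eef_rot: [-3.137, 0.0, 1.571]
wrist_force: [-0.1, -0.4, 0.2]
finger_gap: 77.8
[504.65717763  79.12892103 103.67264236] [-3.13714314e+00  3.90593722e-04  1.57139243e+00] 77.78866143297101
1688 505.6297302246094 79.83354187011719 31.167530059814453 [[476.48141793  50.84140168  26.39525084]
 [534.91966403 109.62262373  31.60176649]]
```

View pics/w1.png

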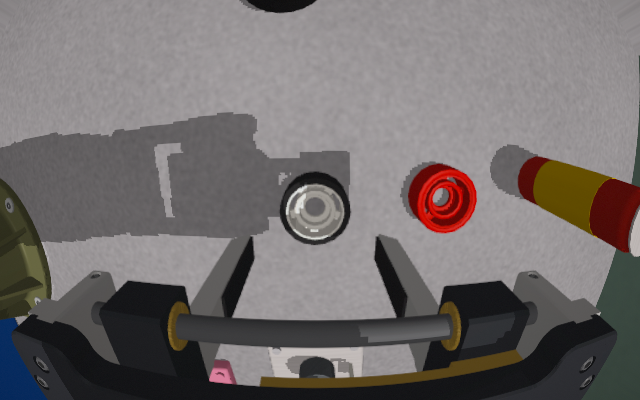

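The wheel at (315,208) sits centred between the fingers at (245,275) and (385,275). The red one, at (442,198), is clear of them, so I'm lowering and gripping.

```bash
python3 -m inch '{"grip":[0.66,0.66,0.66,0.66,0.66,0.66],"travel":[[0,0,-3],[0.1,0.05,-6],[0.1,0.05,-8.5],[0.1,0.05,-9.6],[0.1,0.05,-10.1],[0.1,0.05,-10.1]],"turn":[[0,0,0],[0,0,0],[0,0,0],[0,0,0],[0,0,0],[0,0,0]]}' 45
python3 -m inch '{"grip":[-0.2,-0.2,-0.2,-0.2,-0.2,-0.2],"travel":[[0,0,0],[0,0,0],[0,0,0],[0,0,0],[0,0,0],[0,0,0]],"turn":[[0,0,0],[0,0,0],[0,0,0],[0,0,0],[0,0,0],[0,0,0]]}' 45
```

```text
clock: 2.2
eef_pos: [507.6, 79.4, 5.5]
eef_rot: [-3.142, 0.0, 1.571]
wrist_force: [-0.3, -0.1, 0.3]
finger_gap: 77.6
clock: 2.95
eef_pos: [507.9, 79.4, 6.1]
eef_rot: [3.141, 0.0, 1.571]
wrist_force: [-1.8, -0.5, 6.8]
finger_gap: 62.1
```

```bash
python3 - <<'E'
from h import *
s=manip.read_state(); print(s['clock'],s['eef_pos'],s['eef_rot'],s['wrist_force'],s['finger_gap'])
E
python3 -m inch '{"grip":[-0.2,-0.2,-0.2,-0.2],"travel":[[0,0,1],[0,0,3],[0,0,5],[0,0,5]],"turn":[[0,0,0],[0,0,0],[0,0,0],[0,0,0]]}' 45
python3 - <<'E'
from h import *
for n in ['wrist','side']:
    p,P=cloud(n); cv2.imwrite(f'pics/g_{n}.png',p[:,:,::-1])
s=manip.read_state(); print(s['clock'],s['eef_pos'],s['eef_rot'],s['wrist_force'],s['finger_gap'])
E
```

```text
2.95 [507.88926149  79.39564576   6.13145273] [3.14077663e+00 2.62633748e-05 1.57073585e+00] [-1.8264352  -0.51481232  6.8209763 ] 62.05183956750067
clock: 3.45
eef_pos: [508.7, 79.5, 57.7]
eef_rot: [3.138, -0.0, 1.571]
wrist_force: [-0.1, 0.2, -1.2]
finger_gap: 62.1
3.55 [507.73963306  79.38710467  55.87474954] [ 3.14083423e+00 -4.00284988e-05  1.57066396e+00] [-0.06990236 -0.39466765 -1.86076166] 62.075785712185684
```

View pics/g_wrist.png

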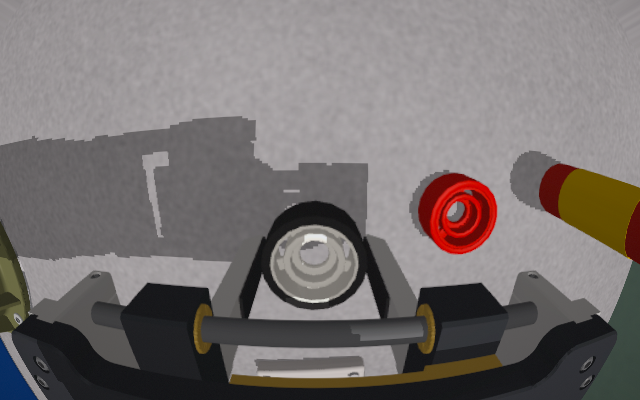

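View pics/g_side.png

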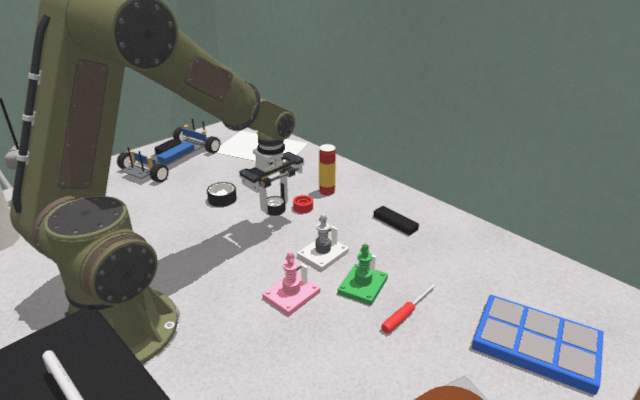

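The wheel hangs upright between the pads at (315,256). Next I measure where it sits in the grip, then go past the stand at height, so the wrist camera looks down on the spindle.

```bash
cat > held.py <<'E'
from h import *
def held():
    s=manip.read_state(); e=s['eef_pos']; p,P=cloud('wrist'); f=P.reshape(-1,3)
    c=p.reshape(-1,3).astype(int)
    m=(np.hypot(f[:,0]-e[0],f[:,1]-e[1])<40)&(np.abs(f[:,2]-(e[2]+24))<4)
    r=[]
    q=f[m]
    print('held n',len(q),'ext',(np.percentile(q,[1,50,99],axis=0)-e).round(1).tolist())
    # y extent near x centre, far side
    k=np.abs(q[:,0]-np.median(q[:,0]))<6
    print(' strip y',(np.percentile(q[k][:,1],[2,98])-e[1]).round(1))
    return p,P,e
E
python3 - <<'E'
from held import *
p,P,e=held(); print(e)
E
python3 -m inch '{"grip":[-0.2,-0.2,-0.2,-0.2,-0.2,-0.2,-0.2,-0.2,-0.2,-0.2],"travel":[[0,0,4],[0,0,9],[0,-3,12.5],[0,-7,12.5],[0,-11.5,12.5],[0,-16,12.5],[0,-20.5,12.5],[0,-25,12.5],[0,-27.5,12.5],[0,-28,12.5]],"turn":[[0,0,0],[0,0,0],[0,0,0],[0,0,0],[0,0,0],[0,0,0],[0,0,0],[0,0,0],[0,0,0],[0,0,0]]}' 45
python3 -m inch '{"grip":[-0.2,-0.2],"travel":[[0,0,0],[0,0,0]],"turn":[[0,0,0],[0,0,0]]}' 45
python3 - <<'E'
from held import *
p,P,e=held(); print(e,manip.read_state()['eef_rot'])
cv2.imwrite('pics/s1.png',p[:,:,::-1])
f=P.reshape(-1,3); ms=np.hypot(f[:,0]-508.5,f[:,1]+120)<45
for lo,hi in [(14,22),(45,52),(91,99),(99,108),(108,118),(118,125),(125,134)]:
    q=f[ms&(f[:,2]>lo)&(f[:,2]<hi)]
    if len(q)>3:
        print(lo,hi,len(q),np.percentile(q,[2,50,98],axis=0).round(1).tolist(), [round(float(x),1) for x in (*cv2.minEnclosingCircle(q[:,:2].astype(np.float32))[0],cv2.minEnclosingCircle(q[:,:2].astype(np.float32))[1])])
E
```

```text
held n 4043 ext [[-34.7, -28.0, 20.3], [0.8, 6.6, 23.6], [34.8, 30.5, 27.0]]
 strip y [-28.9  31. ]
[507.73963306  79.38710467  55.87474954]
clock: 4.85
eef_pos: [507.1, -201.7, 179.4]
eef_rot: [-3.14, -0.001, 1.569]
wrist_force: [0.0, -0.5, -1.7]
finger_gap: 62.0
clock: 5.1
eef_pos: [507.1, -200.8, 179.1]
eef_rot: [-3.14, -0.001, 1.57]
wrist_force: [0.3, 0.5, -1.3]
finger_gap: 62.0
held n 4045 ext [[-34.9, -27.9, 20.3], [0.3, 6.4, 23.7], [34.7, 30.6, 27.1]]
 strip y [-28.9  31.1]
[ 507.11460341 -200.76350155  179.14915646] [-3.13986735e+00 -7.85106720e-04  1.56988404e+00]
14 22 3678 [[467.1, -161.0, 16.6], [506.3, -119.8, 18.3], [545.9, -79.1, 19.8]] [508.5, -120.0, 45.0]
45 52 22 [[502.5, -130.0, 45.4], [546.3, -119.8, 47.1], [546.8, -100.4, 50.1]] [523.2, -116.0, 27.6]
91 99 924 [[491.7, -136.3, 93.9], [508.5, -120.1, 95.2], [524.5, -104.0, 96.6]] [508.1, -119.8, 18.2]
108 118 76 [[500.3, -131.0, 112.9], [503.9, -118.7, 115.7], [519.4, -108.9, 117.9]] [508.0, -119.7, 12.0]
118 125 85 [[501.0, -129.2, 118.1], [507.0, -119.1, 123.0], [517.7, -112.1, 124.9]] [508.5, -119.9, 9.9]
125 134 286 [[501.8, -126.6, 125.1], [508.5, -119.8, 127.8], [514.4, -113.8, 131.1]] [508.1, -119.8, 7.7]
```

View pics/s1.png

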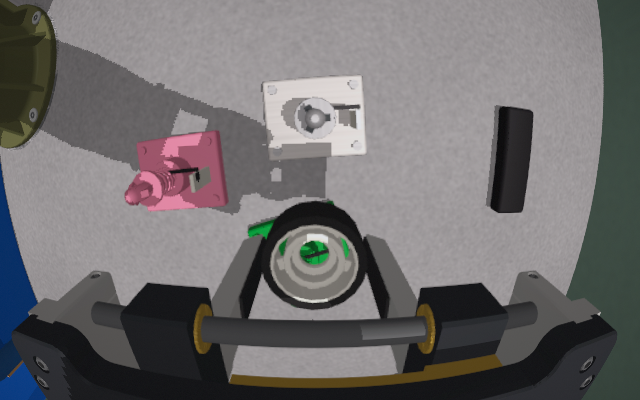

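The spindle shows from directly above at (316,117), with the white stand's seat and pawls visible. Everything fits (508.2, -119.8) with the right radii of 18, 12 and 8 mm. Now a finer fit of the held wheel, from ring colours in its top plane.

```bash
cat > fit.py <<'E'
from h import *
def toppx(z):
    # intersect each pixel ray with plane z
    c=manip.calibration('wrist'); e=manip.read_state()['eef_pos']; p,d=manip.camera('wrist')
    v,u=np.mgrid[0:400,0:640].astype(float); x=(u-c['cx'])/c['fx']; y=(v-c['cy'])/c['fy']
    r=np.hypot(x,y); s=np.where(r>1e-9,np.tan(np.minimum(r,1.5))/np.maximum(r,1e-9),1)
    D=np.stack([x*s,-y*s,-np.ones_like(x)],-1)@c['world_from_camera'][:3,:3].T; o=c['world_from_camera'][:3,3]
    t=(z-o[2])/D[...,2]; return p,o+t[...,None]*D,e
E
python3 - <<'E'
from fit import *
e=manip.read_state()['eef_pos']
p,Q,e=toppx(e[2]-6.1+30)
g=p.astype(float).mean(2)
# rectify top plane: 0.25mm px
n=320; 
import scipy.interpolate as si
m=np.zeros_like(g,bool); m[190:330,240:400]=1
X=np.stack([Q[...,0]-e[0],Q[...,1]-e[1]],-1)[m]
gx,gy=np.meshgrid(np.arange(-40,40,.2),np.arange(40,-40,-.2))
I=si.griddata(X,p[m].astype(float),(gx,gy)).clip(0,255); I=np.nan_to_num(I).astype(np.uint8)
cv2.imwrite('pics/rect.png',I[:,:,::-1])
G=cv2.cvtColor(I,cv2.COLOR_RGB2GRAY)
E
```

```text
(no output)
```

View pics/rect.png

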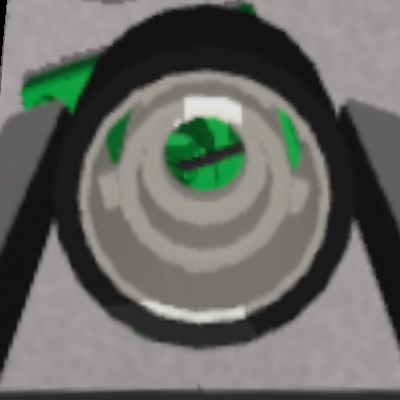

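```bash
python3 -m inch '{"grip":[-0.2,-0.2,-0.2,-0.2,-0.2,-0.2,-0.2],"travel":[[0,2,0],[0.04,5,0],[0.04,7.5,0],[0.04,8.02,-1],[0.04,8.02,-3],[0.04,8.02,-3.4],[0.04,8.02,-3.4]],"turn":[[0,0,0],[0,0,0],[0,0,0],[0,0,0],[0,0,0],[0,0,0],[0,0,0]]}' 45
python3 - <<'E'
from fit import *
for i in range(3):
    s=manip.read_state();print(s['eef_pos'],s['eef_rot'],s['wrist_force']); 
    p,Q,e=toppx(s['eef_pos'][2]+23.9)
cv2.imwrite('pics/hov.png',p[150:350,200:430,::-1].repeat(3,0).repeat(3,1))
for n in ['side','scene']:
    p,d=manip.camera(n); q=p[170:290,250:400] if n=='side' else p[120:230,240:380]
    cv2.imwrite(f'pics/hov_{n}.png',q[:,:,::-1].repeat(4,0).repeat(4,1))
E
```

```text
clock: 6.08
eef_pos: [507.6, -120.8, 145.4]
eef_rot: [-3.14, -0.001, 1.57]
wrist_force: [0.0, -0.0, -0.5]
finger_gap: 62.1
[ 507.56207381 -120.7967568   145.37408957] [-3.13964091e+00 -7.94491370e-04  1.56968367e+00] [ 0.00556403 -0.02496226 -0.47557926]
[ 507.7474124  -120.88408965  145.7838733 ] [-3.14033568e+00 -5.69103063e-04  1.56964611e+00] [ 1.22065151 -0.2422142  -0.34745733]
[ 507.84757132 -120.89336062  145.96662736] [-3.14077124e+00 -4.62814265e-04  1.56963361e+00] [-0.11575935  0.4945894  -0.70789918]
```

View pics/hov.png

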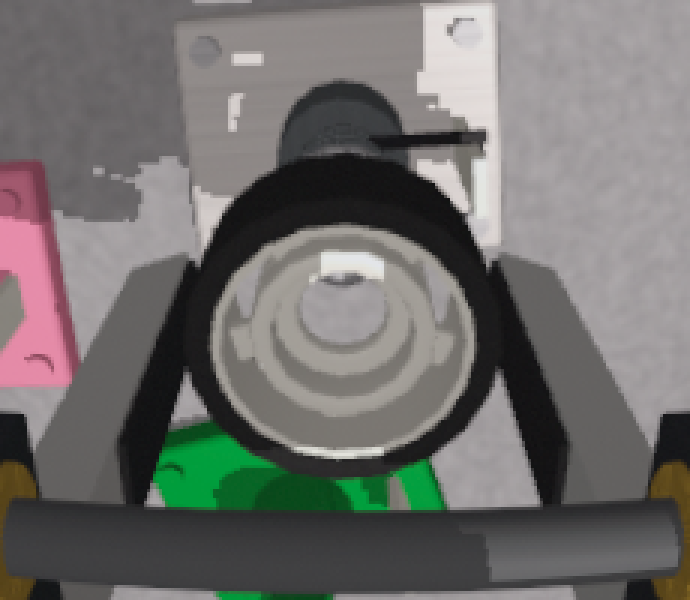

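View pics/hov_side.png

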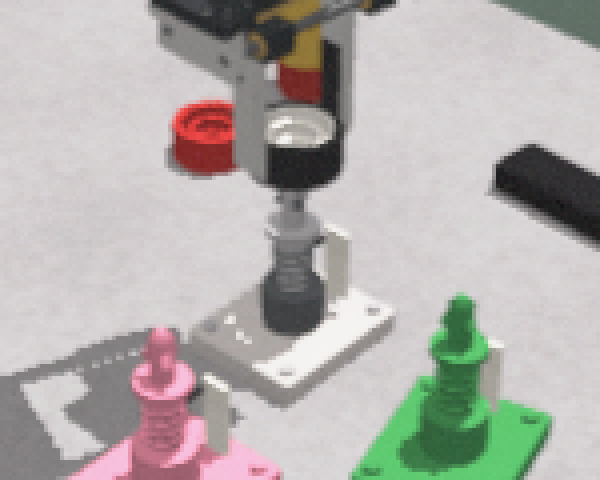

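View pics/hov_scene.png

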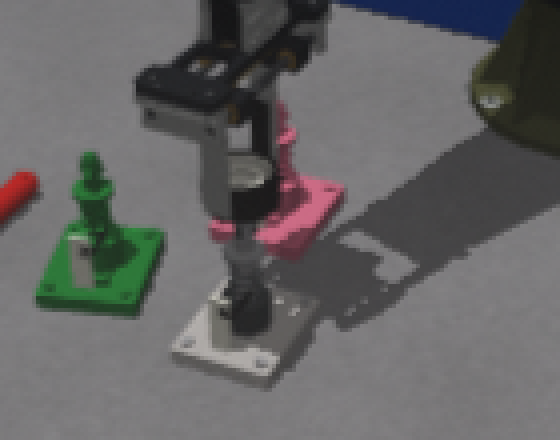

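The pictures show the wheel just above the spindle tip and roughly coaxial, with the neck at (345,110) in the wrist crop, centred under the wheel. I'll lower it to the taper and feel for side force.

```bash
python3 -m inch '{"grip":[-0.2,-0.2,-0.2,-0.2,-0.2,-0.2],"travel":[[-0.03,0.03,-0.5],[-0.03,0.03,-1.0],[-0.03,0.03,-1.5],[-0.03,0.03,-2.0],[-0.03,0.03,-2.2],[-0.03,0.03,-2.2]],"turn":[[0,0,0],[0,0,0],[0,0,0],[0,0,0],[0,0,0],[0,0,0]]}' 45
python3 - <<'E'
from fit import *
for i in range(3):
    s=manip.read_state();print(s['eef_pos'].round(2),s['wrist_force'].round(2),s['moment'].round(3)); 
    p,Q,e=toppx(s['eef_pos'][2]+23.9)
cv2.imwrite('pics/d1.png',p[150:350,200:430,::-1].repeat(3,0).repeat(3,1))
E
```

```text
clock: 7.08
eef_pos: [507.5, -120.5, 123.9]
eef_rot: [-3.141, -0.001, 1.57]
wrist_force: [0.4, -0.4, -0.4]
finger_gap: 62.2
[ 507.54 -120.5   123.85] [ 0.41 -0.4  -0.36] [ 0.055 -0.066  0.048]
[ 507.56 -120.52  123.98] [ 0.45  0.11 -0.84] [ 0.015 -0.035  0.019]
[ 507.55 -120.52  124.02] [ 0.26  0.44 -1.05] [-0.011 -0.073  0.013]
```

View pics/d1.png

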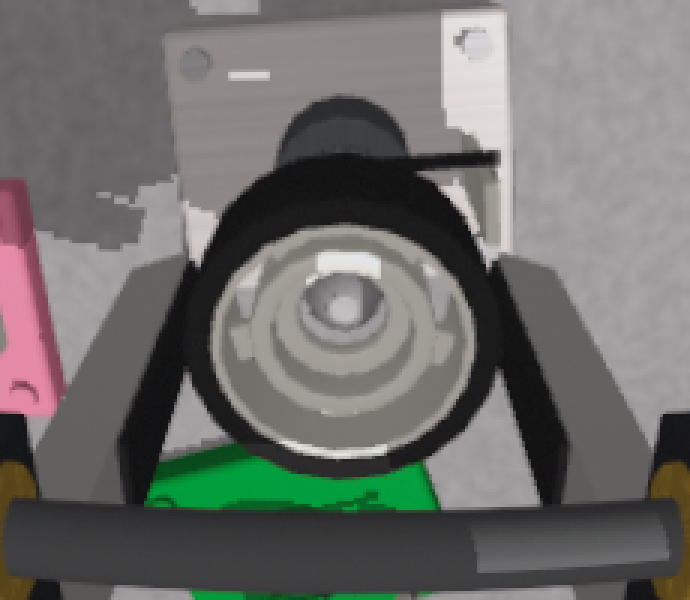

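The tip shows at (343,308), centred in the hub hole that spans 300–385 across, and there is no side force. Continuing down to the pawls.

```bash
python3 -m inch '{"grip":[-0.2,-0.2,-0.2,-0.2],"travel":[[0,0,-0.2],[0,0,-0.35],[0,0,-0.4],[0,0,-0.4]],"turn":[[0,0,0],[0,0,0],[0,0,0],[0,0,0]]}' 45
python3 - <<'E'
from fit import *
for i in range(2):
    s=manip.read_state();print(s['eef_pos'].round(2),s['wrist_force'].round(2),s['moment'].round(3)); 
    p,Q,e=toppx(s['eef_pos'][2]+23.9)
E
```

```text
clock: 7.72
eef_pos: [507.9, -120.7, 120.6]
eef_rot: [3.141, -0.0, 1.57]
wrist_force: [-0.2, 0.9, 4.7]
finger_gap: 62.0
[ 507.9  -120.67  120.58] [-0.2   0.93  4.73] [0.048 0.033 0.046]
[ 507.91 -120.68  120.59] [-0.81  1.44  4.07] [0.114 0.117 0.046]
```

```bash
python3 -m inch '{"grip":[-0.2,-0.2,-0.2],"travel":[[0,0,-0.06],[0,0,-0.1],[0,0,-0.1]],"turn":[[0,0,0],[0,0,0],[0,0,0]]}' 45
python3 - <<'E'
from fit import *
for i in range(2):
    s=manip.read_state();print(s['eef_pos'].round(2),s['wrist_force'].round(2),s['moment'].round(3)); 
    p,Q,e=toppx(s['eef_pos'][2]+23.9)
E
```

```text
clock: 8.2
eef_pos: [508.2, -120.8, 120.2]
eef_rot: [3.14, 0.0, 1.57]
wrist_force: [-0.6, 0.6, 5.4]
finger_gap: 61.9
[ 508.23 -120.75  120.17] [-0.64  0.61  5.41] [ 0.117  0.114 -0.004]
[ 508.2  -120.76  120.13] [-1.23  0.32  6.08] [0.201 0.158 0.016]
```

```bash
python3 -m inch '{"grip":[-0.2,-0.2,-0.2],"travel":[[-0.05,0.01,-0.1],[-0.05,0.01,-0.2],[-0.05,0.01,-0.2]],"turn":[[0,0,0],[0,0,0],[0,0,0]]}' 45
python3 - <<'E'
from fit import *
for i in range(2):
    s=manip.read_state();print(s['eef_pos'].round(2),s['eef_rot'].round(4),s['wrist_force'].round(2),s['moment'].round(3)); 
    p,Q,e=toppx(s['eef_pos'][2]+23.9)
cv2.imwrite('pics/d2.png',p[150:350,200:430,::-1].repeat(3,0).repeat(3,1))
E
```

```text
clock: 8.68
eef_pos: [508.1, -120.7, 118.7]
eef_rot: [3.139, 0.001, 1.57]
wrist_force: [0.0, 0.5, 5.3]
finger_gap: 62.0
[ 508.11 -120.74  118.73] [3.1387e+00 7.0000e-04 1.5698e+00] [0.04 0.46 5.28] [0.13  0.102 0.002]
[ 508.09 -120.78  118.75] [3.1387e+00 7.0000e-04 1.5697e+00] [-0.67  1.15  5.89] [ 0.109  0.072 -0.012]
```

View pics/d2.png

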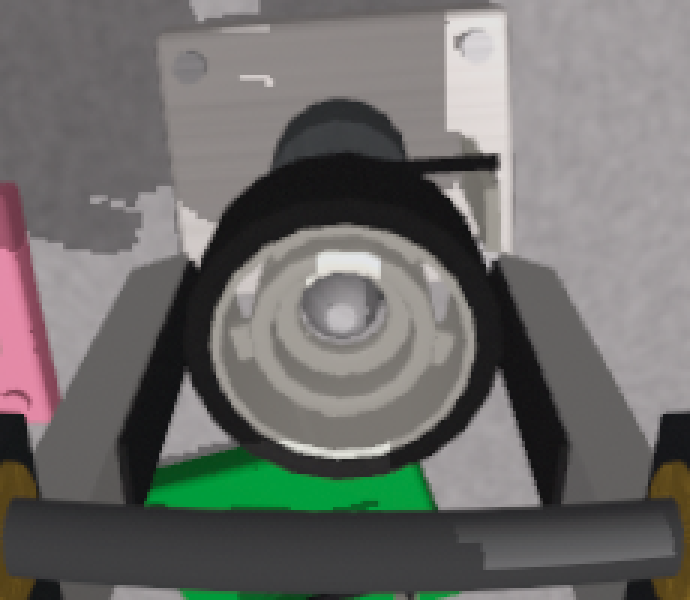

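```bash
python3 -m inch '{"grip":[-0.2,-0.2,-0.2],"travel":[[-0.03,0.01,-0.1],[-0.03,0.01,-0.2],[-0.03,0.01,-0.2]],"turn":[[0,0,0],[0,0,0],[0,0,0]]}' 45; python3 -m inch '{"grip":[-0.2,-0.2,-0.2],"travel":[[-0.03,0.01,-0.1],[-0.03,0.01,-0.2],[-0.03,0.01,-0.2]],"turn":[[0,0,0],[0,0,0],[0,0,0]]}' 45
```

```text
clock: 9.15
eef_pos: [507.7, -120.6, 116.5]
eef_rot: [3.139, 0.001, 1.57]
wrist_force: [1.5, 0.3, -2.5]
finger_gap: 62.0
clock: 9.52
eef_pos: [507.4, -120.5, 114.4]
eef_rot: [3.139, 0.001, 1.57]
wrist_force: [0.8, -0.1, -0.5]
finger_gap: 62.0
```

The force fell back to zero, so the lip has likely passed the pawls. I'll keep lowering toward the seat at a TCP height of about 101.

```bash
python3 -m inch '{"grip":[-0.2,-0.2,-0.2,-0.2,-0.2],"travel":[[0.02,-0.01,-0.25],[0.02,-0.01,-0.5],[0.02,-0.01,-0.75],[0.02,-0.01,-0.9],[0.02,-0.01,-0.9]],"turn":[[0,0,0],[0,0,0],[0,0,0],[0,0,0],[0,0,0]]}' 45; python3 -m inch '{"grip":[-0.2,-0.2,-0.2],"travel":[[0,0,-0.1],[0,0,-0.2],[0,0,-0.2]],"turn":[[0,0,0],[0,0,0],[0,0,0]]}' 45
```

```text
clock: 10.15
eef_pos: [507.2, -120.5, 104.6]
eef_rot: [3.14, 0.0, 1.57]
wrist_force: [1.6, -0.3, -7.2]
finger_gap: 62.1
clock: 10.52
eef_pos: [507.2, -120.6, 102.7]
eef_rot: [3.14, 0.0, 1.57]
wrist_force: [-0.6, -0.3, -1.1]
finger_gap: 61.9
```

```bash
python3 -m inch '{"grip":[-0.2,-0.2,-0.2],"travel":[[0.03,0,-0.08],[0.03,0,-0.15],[0.03,0,-0.15]],"turn":[[0,0,0],[0,0,0],[0,0,0]]}' 45; python3 -m inch '{"grip":[-0.2,-0.2,-0.2],"travel":[[0,0,-0.08],[0,0,-0.1],[0,0,-0.1]],"turn":[[0,0,0],[0,0,0],[0,0,0]]}' 45
```

```text
clock: 10.9
eef_pos: [507.5, -120.6, 101.2]
eef_rot: [3.14, 0.0, 1.57]
wrist_force: [-0.7, -0.5, -1.4]
finger_gap: 62.4
clock: 11.28
eef_pos: [507.6, -120.6, 100.5]
eef_rot: [3.14, 0.0, 1.57]
wrist_force: [-0.8, -0.3, 5.1]
finger_gap: 62.2
```

```bash
python3 -m inch '{"grip":[-0.2,-0.2,-0.2],"travel":[[0,0,-0.04],[0,0,-0.07],[0,0,-0.07]],"turn":[[0,0,0],[0,0,0],[0,0,0]]}' 45
python3 - <<'E'
from fit import *
for i in range(2):
    s=manip.read_state();print(s['eef_pos'].round(2),s['eef_rot'].round(4),s['wrist_force'].round(2),s['moment'].round(3)); 
    p,Q,e=toppx(s['eef_pos'][2]+23.9)
for n in ['side','scene']:
    p,d=manip.camera(n); q=p[170:290,250:400] if n=='side' else p[120:230,240:380]
    cv2.imwrite(f'pics/home_{n}.png',q[:,:,::-1].repeat(4,0).repeat(4,1))
print(manip.read_state()['wrist_force'])
E
```

```text
clock: 11.65
eef_pos: [507.6, -120.6, 100.1]
eef_rot: [3.14, 0.001, 1.57]
wrist_force: [-3.1, 0.3, 7.4]
finger_gap: 62.1
[ 507.59 -120.6   100.08] [3.1399e+00 5.0000e-04 1.5698e+00] [-3.06  0.3   7.4 ] [0.245 0.774 0.016]
[ 507.6 -120.6  100.1] [3.1398e+00 5.0000e-04 1.5698e+00] [-3.84  0.8   7.19] [ 0.171  0.764 -0.018]
[-2.56757634  0.99421683  7.90820579]
```

View pics/home_side.png

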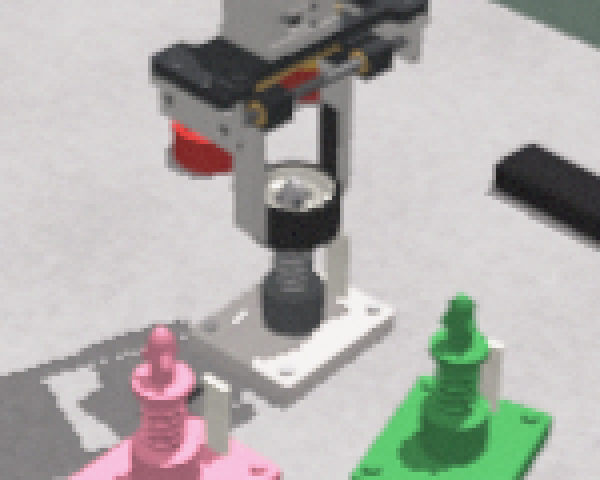

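The side picture shows the wheel seated on the flange at about (300,215), with the spindle tip inside its hub, and the press reads about 8.5 N. Now I pull up slowly through the play.

```bash
python3 -m inch '{"grip":[-0.2,-0.2,-0.2,-0.2],"travel":[[0,0,0.06],[0,0,0.12],[0,0,0.18],[0,0,0.18]],"turn":[[0,0,0],[0,0,0],[0,0,0],[0,0,0]]}' 50
python3 -m inch '{"grip":[-0.2,-0.2,-0.2],"travel":[[0,0,0.04],[0,0,0.08],[0,0,0.08]],"turn":[[0,0,0],[0,0,0],[0,0,0]]}' 50
```

```text
clock: 12.35
eef_pos: [507.6, -120.6, 101.7]
eef_rot: [3.14, 0.0, 1.57]
wrist_force: [-0.7, -0.6, -0.6]
finger_gap: 61.9
clock: 12.72
eef_pos: [507.6, -120.6, 102.6]
eef_rot: [3.14, 0.001, 1.57]
wrist_force: [-0.1, 0.2, -1.1]
finger_gap: 61.8
```

```bash
python3 -m inch '{"grip":[-0.2,-0.2,-0.2],"travel":[[0,0,0.04],[0,0,0.07],[0,0,0.07]],"turn":[[0,0,0],[0,0,0],[0,0,0]]}' 50
python3 -m inch '{"grip":[-0.2,-0.2,-0.2],"travel":[[0,0,0.04],[0,0,0.07],[0,0,0.07]],"turn":[[0,0,0],[0,0,0],[0,0,0]]}' 50
```

```text
clock: 13.1
eef_pos: [507.6, -120.6, 103.3]
eef_rot: [3.14, 0.0, 1.57]
wrist_force: [0.2, -0.2, -1.7]
finger_gap: 61.6
clock: 13.48
eef_pos: [507.5, -120.6, 103.9]
eef_rot: [3.14, 0.0, 1.57]
wrist_force: [0.5, 0.1, -3.1]
finger_gap: 62.0
```

```bash
python3 -m inch '{"grip":[-0.2,-0.2,-0.2],"travel":[[0,0,0.03],[0,0,0.06],[0,0,0.06]],"turn":[[0,0,0],[0,0,0],[0,0,0]]}' 50
```

```text
clock: 13.85
eef_pos: [507.4, -120.5, 104.3]
eef_rot: [3.14, 0.0, 1.57]
wrist_force: [1.6, -0.3, -5.6]
finger_gap: 61.9
```

```bash
python3 -m inch '{"grip":[-0.2,-0.2,-0.2],"travel":[[0,0,0.04],[0,0,0.08],[0,0,0.08]],"turn":[[0,0,0],[0,0,0],[0,0,0]]}' 50
```

```text
clock: 14.22
eef_pos: [507.3, -120.5, 104.9]
eef_rot: [3.141, 0.0, 1.57]
wrist_force: [0.6, -0.3, -8.0]
finger_gap: 62.2
```

```bash
python3 -m inch '{"grip":[-0.2,-0.2,-0.2],"travel":[[0,0,0.05],[0,0,0.1],[0,0,0.1]],"turn":[[0,0,0],[0,0,0],[0,0,0]]}' 50
```

```text
clock: 14.6
eef_pos: [507.1, -120.4, 105.6]
eef_rot: [3.141, -0.0, 1.57]
wrist_force: [2.7, -0.9, -12.3]
finger_gap: 62.0
```

Run:
```python
from h import *
for i in range(4):
    s=manip.read_state();print(s['clock'],s['eef_pos'].round(2),s['wrist_force'].round(2)); manip.camera('side')
s=manip.read_state();print(s['clock'],s['eef_pos'].round(2),s['wrist_force'].round(2))
```

```text
14.6 [ 507.14 -120.45  105.61] [  2.73  -0.86 -12.29]
14.65 [ 507.14 -120.45  105.64] [  1.52  -0.62 -12.37]
14.7 [ 507.16 -120.43  105.67] [  2.45  -0.12 -12.73]
14.75 [ 507.18 -120.44  105.71] [  1.94  -0.47 -12.59]
14.8 [ 507.17 -120.44  105.71] [  1.44  -0.53 -12.67]
```

```bash
python3 -m inch '{"grip":[-0.2,-0.2,-0.2],"travel":[[0,0,0.03],[0,0,0.03],[0,0,0.03]],"turn":[[0,0,0],[0,0,0],[0,0,0]]}' 50
python3 - <<'E'
from h import *
for i in range(40):
    s=manip.read_state()
    if i%4==0: print(s['clock'],s['eef_pos'].round(2),s['wrist_force'].round(2),round(s['finger_gap'],1))
    p,d=manip.camera('side')
q=p[170:290,250:400];cv2.imwrite('pics/pull.png',q[:,:,::-1].repeat(4,0).repeat(4,1))
s=manip.read_state();print(s['clock'],s['eef_pos'].round(2),s['wrist_force'].round(2))
E
```

```text
clock: 15.18
eef_pos: [507.1, -120.4, 105.9]
eef_rot: [3.141, -0.0, 1.57]
wrist_force: [2.0, -0.8, -14.7]
finger_gap: 61.7
15.175 [ 507.1  -120.45  105.94] [  2.01  -0.84 -14.68] 61.7
15.375 [ 507.09 -120.43  105.95] [  1.09  -0.25 -13.61] 61.8
15.575 [ 507.1  -120.44  105.95] [  1.8   -1.4  -14.28] 61.9
15.775 [ 507.13 -120.44  105.99] [  3.32  -1.   -16.05] 62.0
15.975 [ 507.13 -120.42  105.99] [  1.59  -0.33 -14.03] 62.1
16.175 [ 507.13 -120.42  105.98] [  1.62  -0.48 -15.  ] 62.0
16.375 [ 507.14 -120.44  105.99] [  1.36   0.72 -13.81] 62.2
16.575 [ 507.16 -120.45  106.01] [ 1.950e+00  1.000e-02 -1.503e+01] 62.4
16.775 [ 507.16 -120.45  105.98] [  1.22   0.54 -14.84] 62.0
16.975 [ 507.16 -120.43  106.02] [  2.23  -0.66 -14.94] 62.1
17.175 [ 507.15 -120.42  106.  ] [  2.72  -0.05 -15.52]
```

View pics/pull.png

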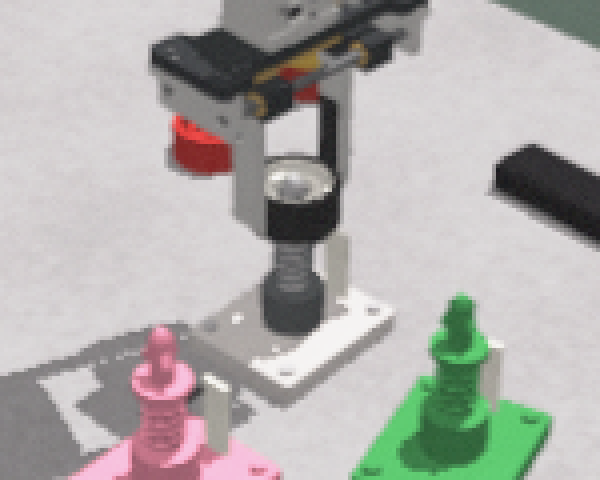

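The snap holds. The mean reading is about -14.7 N, of which roughly 1 N is the wheel and zero offset, so the pull is about 13.7 N. That's inside the limit but above 12, so I'll ease slightly and hold closer to 12 N.

```bash
python3 -m inch '{"grip":[-0.2,-0.2],"travel":[[0,0,-0.025],[0,0,-0.025]],"turn":[[0,0,0],[0,0,0]]}' 50
python3 - <<'E'
from h import *
F=[]
for i in range(42):
    s=manip.read_state(); F.append([s['eef_pos'][2],s['wrist_force'][2]]); manip.camera('side')
F=np.array(F);print(s['clock']); 
for a in range(0,42,6): print(F[a:a+6].mean(0).round(2),F[a:a+6,1].min().round(1))
E
```

```text
clock: 17.42
eef_pos: [507.2, -120.5, 105.8]
eef_rot: [3.141, 0.0, 1.57]
wrist_force: [0.4, -0.4, -12.9]
finger_gap: 62.1
19.475
[105.81 -13.52] -13.9
[105.78 -13.87] -14.1
[105.78 -13.3 ] -13.6
[105.77 -13.29] -13.7
[105.76 -13.36] -13.5
[105.76 -13.44] -14.1
[105.76 -13.37] -14.0
```

```bash
python3 -m inch '{"grip":[-0.2,-0.2,-0.2,-0.2,-0.2,-0.2,-0.2],"travel":[[0,0,-0.06],[0,0,-0.12],[0,0,-0.18],[0,0,-0.24],[0,0,-0.32],[0,0,-0.4],[0,0,-0.43]],"turn":[[0,0,0],[0,0,0],[0,0,0],[0,0,0],[0,0,0],[0,0,0],[0,0,0]]}' 50
python3 -m inch '{"grip":[-0.2,-0.2],"travel":[[0.02,0,-0.02],[0.02,0,-0.02]],"turn":[[0,0,0],[0,0,0]]}' 50
```

```text
clock: 20.4
eef_pos: [507.3, -120.5, 101.6]
eef_rot: [3.141, 0.0, 1.57]
wrist_force: [0.2, 0.3, -1.1]
finger_gap: 61.8
clock: 20.65
eef_pos: [507.5, -120.5, 101.4]
eef_rot: [3.141, 0.0, 1.57]
wrist_force: [1.0, 1.2, -1.0]
finger_gap: 61.9
```

```bash
python3 -m inch '{"grip":[-0.2,-0.2],"travel":[[0,0,-0.04],[0,0,-0.04]],"turn":[[0,0,0],[0,0,0]]}' 50
python3 -m inch '{"grip":[0.66,0.66,0.66,0.66,0.66],"travel":[[0,0,0],[0,0,0],[0,0,0],[0,0,0],[0,0,0]],"turn":[[0,0,0],[0,0,0],[0,0,0],[0,0,0],[0,0,0]]}'
python3 -m inch '{"grip":[0.66,0.66,0.66,0.66,0.66,0.66],"travel":[[0,0,1],[0,0,3],[0,0,5],[0,0,8],[0,-1,10],[0,-1,10]],"turn":[[0,0,0],[0,0,0],[0,0,0],[0,0,0],[0,0,0],[0,0,0]]}'
python3 - <<'E'
from h import *
p,P=cloud('wrist');cv2.imwrite('pics/e_w.png',p[:,:,::-1])
f=P.reshape(-1,3)
q=f[(np.hypot(f[:,0]-508.2,f[:,1]+119.8)<40)&(f[:,2]>120)&(f[:,2]<150)]
t=f[np.hypot(f[:,0]-508.2,f[:,1]+119.8)<2.5]; print('tip z',np.nanmedian(t[:,2]))
r=q[np.hypot(q[:,0]-508.2,q[:,1]+119.8)>22]; print('rim z',np.median(r[:,2]),cv2.minEnclosingCircle(r[:,:2].astype(np.float32)))
for n in ['side','scene']:
    p,_=manip.camera(n);cv2.imwrite(f'pics/e_{n}.png',p[:,:,::-1])
E
```

```text
clock: 20.9
eef_pos: [507.6, -120.5, 101.1]
eef_rot: [3.141, 0.0, 1.57]
wrist_force: [0.5, -1.0, -0.7]
finger_gap: 61.9
clock: 21.52
eef_pos: [507.6, -120.5, 101.1]
eef_rot: [3.141, 0.0, 1.57]
wrist_force: [-0.2, 0.1, -1.0]
finger_gap: 78.2
clock: 22.28
eef_pos: [508.1, -131.0, 202.8]
eef_rot: [3.138, 0.001, 1.569]
wrist_force: [0.4, 0.2, -1.0]
finger_gap: 77.6
tip z 130.40651503769232
rim z 124.7173830843656 ((508.1861572265625, -120.0594253540039), 31.369173049926758)
```

View pics/e_w.png

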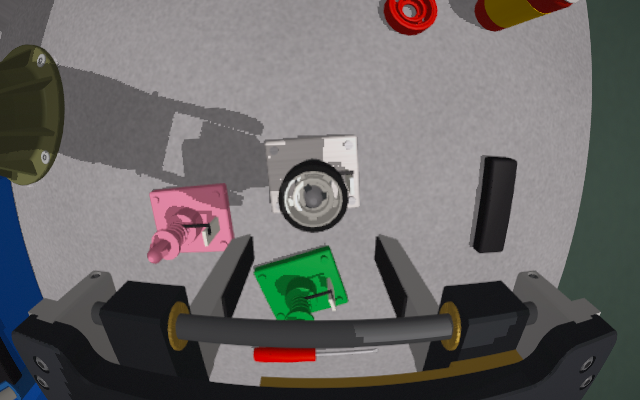

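View pics/e_side.png

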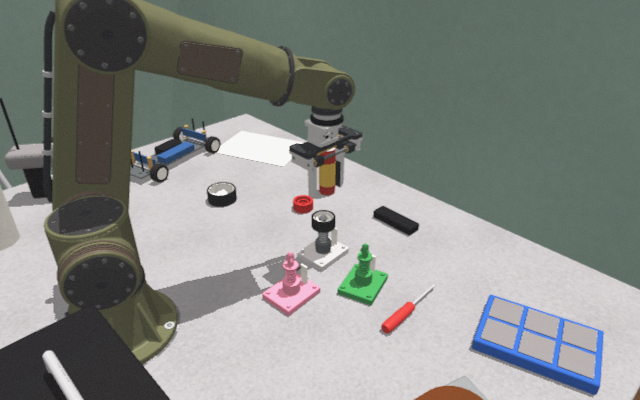

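The wheel at (313,195) in the wrist picture is level on the spindle. Its rim is at 124.7 mm, where fully home is 125, and it is centred at (508.2, -120.1). The gripper is clear, and the bystanders are where they were.

```bash
python3 -c "
from cell import manip
print(manip.read_state()['qd'].round(3)); print(manip.sign_off())"
```

```text
[ 0.001  0.006  0.     0.     0.001 -0.001]
the job is handed in; nothing more can be done
None
```

The smaller black wheel is home on the white stand's spindle, the snap held under the pull, and I handed the job in at about 22 s.

- **Press:** The wheel went over the pawls at about 7 N and was seated with about 8.5 N, against the 20 N limit.
- **Pull:** I pulled straight up through about 2.5 mm of play and held for about 4 s. The pull averaged about 13.7 N for the first 2 s, higher than the 12 N asked. I then eased it to about 12.3 N for another 2 s.
- **Peak pull:** One raw force reading touched 16.05 N. About 1 N of that is sensor offset, so the real pull was about 15 N. It is the closest any reading came to the 16 N limit.
- **Release:** I eased off, lowered the wheel back on to the seat, opened the fingers and moved clear.

**Last checks:** The wheel's rim measured 124.7 mm above the bench, where fully home is 125 mm, and it is centred on the spindle to within 0.3 mm. In the final wrist and side pictures, the bystanders and look-alikes in view look unmoved. I judged that by eye, without measuring them.

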